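# Calibrate the colour reader on its white tile

## Task

Slide the blue cover of the sloping calibration plaque fully open, then take the white colour reader out of its dock and hold its sprung nose on the white tile, inside the red ring, with the reader square to the sloping tile and the nose pressed lightly, about half way in. Finish while still holding it there steadily: do not let go or put it down. Leave the other things on the desk where they are.

Things in the scene. Friction and masses are not known exactly. Their poses are not given: they have to be found in the camera images.
- plaque_face: Grey sloping top plate, 96 mm up the slope x 136 mm wide, of the calibration plaque, which is fixed on the desk. Origin: centre of its upper surface, 36 mm above the desk. z = outward normal, leaning 0.30 rad (17 degrees) from vertical toward its low front edge on the robot's side; x up the slope, y level along the width. Guide rails 6 mm high and 8 mm wide run along y at x -34 and +34 mm.
- tile_center (a point): Centre of the round white tile (40 mm across, top 1.5 mm above the grey plate, parallel to it), in the middle of a thin red ring of 26 mm inner and 30 mm outer diameter; at x 0, y -34 mm on the plate. It lies under the blue cover at the start.
- cover (a joint): Blue sliding cover of the tile, a plate 58 x 46 x 3 mm, its top 6 mm above the grey plate. Value in m: 0 = shut over the tile (starts at 0 to 0.005), 0.060 = fully open, slid along the grey plate's +y to its stop. Friction about 2 N; it stays where it is left.
- cover_grip (a point): Top centre of the ribbed blue upright grip on the cover: 36 mm long up the slope (x of the plate), 12 mm thick along the slide direction (y of the plate), 20 mm tall; this point is 26.5 mm above the grey plate. Moves with the cover.
- dock: Black square dock of the reader, fixed on the desk, 70 x 70 mm below, 60 x 60 mm above, 44 mm high, with a 30 x 30 mm pocket 20 mm deep for the reader's lower end and a small green lamp in front. Origin: centre of its underside; z up.
- reader: Colour reader: loose white bar, 28 x 28 x 105 mm, about 0.13 kg, with grey ribs, a black window and an orange button. Stands nose down in the dock, sides parallel to the dock's. Origin: centre of the bar's lower end, 24 mm above the desk in the dock (top at 129 mm; the upper 85 mm stand clear). z along the bar away from the nose; x and y square to its flat sides.
- nose_tip (a point): Tip of the reader's round dark steel nose (12 mm diameter, 9 mm at the flat end), on the bar's axis, 16 mm below the bar's lower end when the nose is out.
- nose (a joint): How far the sprung nose is pushed into the bar, in m: 0 = out (as it stands in the dock), 0.005 = half way, 0.010 = at its stop. The spring pushes back with about 1 N at 0, 3 N at half way and 5 N at the stop.
- drive: black portable drive, 112x78x15 mm, loose bystander to be left alone; origin at the centre of its underside
- ink_pad: green ink pad tin, 64x102x14 mm, loose bystander to be left alone; origin at the centre of its underside
- stapler: red and black stapler, 148x37x40 mm, loose bystander to be left alone; origin at the centre of its underside
Mind the look-alikes: they are no part of the job. Of the things that look like the reader, the larger one is meant.

How it is judged:
On the way, in this order (a step that is already met when the one before it is completed fails the run):
1. the cover is slid open (over 50 of 60 mm) while the reader stands in its dock (value of joint cover above 0.05 m and z of reader in the frame of dock below 0.034 m), for 0.2 s.
2. the fingers hold the reader clear above the dock (z of nose_tip in the frame of dock above 0.046 m and contact force between the fingers and reader above 2 N and contact force between reader and dock below 0.1 N), for 0.1 s.
3. the reader is held on the tile: nose inside the ring, square to the tile, nose about half way in (distance between nose_tip and tile_center below 0.009 m and angle between the z axis of reader and the z axis of plaque_face, either way round below 0.14 rad and value of joint nose between 0.002 and 0.008 m and contact force between reader and plaque_face between 0.8 and 8 N and contact force between the fingers and reader above 2 N and value of joint cover above 0.05 m), for 0.5 s.
At the end, for the whole second after the job is handed in: The fingers still hold the reader, at rest, nose tip within 9 mm of the tile's centre (inside the ring), reader's axis within 0.14 rad (8 degrees) of the tile's normal, nose pushed in 2 to 8 mm of its 10 mm, 0.8 to 8 N on the plaque, the cover at least 50 mm open (all of step 3 and linear speed of reader below 0.02 m/s and angular speed of reader below 0.2 rad/s and contact force between reader and dock below 0.1 N); the arm keeps its last pose, push and grip.
It fails at once if the reader is pressed hard against the plaque (over 20 N) (contact force between reader and plaque_face above 20 N).
It fails at once if the reader is dropped or laid down away from its dock (z of nose_tip in the frame of dock below 0.09 m and horizontal distance between reader and dock above 0.06 m and contact force between reader and the fingers below 0.2 N).
It fails at once if the drive, ink pad or stapler is pushed away (over 20 mm) (distance of any of drive, ink_pad, stapler from where it was at the start of the episode above 0.02 m).
It also fails if it takes over 48 s, if anything falls off the work surface, if the arm or the gripper's body presses on something with over 40 N, if the wrist force passes 120 N, or if a joint passes its speed limit or range.

## Robot

A 7-joint arm with a two-finger parallel gripper is mounted at the origin on the work surface; the furniture and walls round the work are solid. World frame = base frame: x ahead of the robot, y to its left, z up, the work surface at z = 0. Lengths are in m, angles in rad, forces in N, time in s.
With the tool pointing down it reaches from about 0.425 to 0.825 m from the base axis. Payload 3.6 kg.
Tool frame: the origin (TCP) lies midway between the tips of the shut fingers; the grasp point (between the pads) lies 19 mm behind it (arm.tcp_to_grasp is the distance from the TCP to the grasp point, in m); z points along the fingers, y is the line along which they close (so a half turn about z gives the same grasp; the last joint's range is limited). The gripper opens to 85 mm and grips with 20 to 120 N. Pads are 22 mm wide; open, the fingers measure 114 mm over their backs; the gripper's body (76 mm by 85 mm) begins 54 mm behind the grasp point. The pads swing forward as they close: fully open they stand 13 mm farther back than shut.
Start: joints at [1.222, 0.615, -0.013, 1.423, 0.008, 1.103, -0.04], TCP at [0.206, -0.616, 0.231] pointing down, gripper open.
Joint ranges: [-3.12, 3.12], [-0.3, 2.06], [-1.34, 1.32], [0.26, 2.42], [-1.36, 4.5], [0.01, 1.98], [-2.84, 2.84]. Speed limits (rad/s): [2.79, 2.79, 3.14, 3.14, 3.14, 3.14, 3.14].

## Interface

Orientations are given as a unit quaternion [x, y, z, w].
In Python, from station import arm gives the robot as it stands.
- The arm moves only by the tool jog_arm, never from a script. Its argument "rows" is a list of rows, each an object of numbers: "tx", "ty", "tz": the shift along the tool's x, y, z in mm; "ax", "ay", "az": the turn, a rotation vector about the tool's x, y, z in rad; "hand": the finger opening in mm, from 0 to 85.4. A call has 1 to 20 rows; each row shifts and turns the commanded pose from where the row before left it, along the tool's axes as they then stand; what a row does not reach is not made up. A row lasts 1/12 s, in which the tool goes at most 41.7 mm and 7.16 degrees, less where a joint would pass 70% of its speed; a pose out of reach is approached as far as the arm can. A call is refused whole if a number of a shift passes 41.7 or a number of a turn 0.125, either way. A call with a gripper value outside its range is refused whole. The fingers move at their own pace and stop on an object; "squeeze" is the grip in N (left out, the last holds). Time passes only in rows, so rows that do not move let the fingers close. It gives the time, the measured TCP pose, the force, the opening and the grip force at its end, in the units of the state.
- arm.observe(): the state, without advancing time (a new reading comes with each control period).
- arm.camera(name): name is "scene" or "top" or "wrist"; returns a dict with "img" (384x512x3 uint8, blue, green, red), "intrinsics" (3x3 intrinsics, pixels), "rvec" (rotation vector, rad) and "tvec" (3), from world to camera coordinates, as OpenCV has them; the wrist camera has in their place "hand_eye" (4x4, takes a point from camera to tool coordinates, whose origin is the TCP and whose axes are the flange's). Camera axes: x right, y down, z forward; pixel columns grow to the right and rows downward; lengths in m; the calibration is good to about 2 mm. A picture is of the moment at which its call begins: read the wrist's pose just before it. There is no depth.
- arm.job_done(): hands the job in; it is judged then, once.
The state is a dict: "time_s": time; "joint_positions": joint angles; "qd": joint speeds; "tau": joint torques, N m; "ee_pos": TCP position; "ee_rot": TCP orientation; "force": force on the tool from outside, world axes, zero at the start; "ft_torque": the same for the moment, N m; "width": opening from 0.0 (shut) to 1.0 (fully open); "finger_force": force on a finger pad.
Only numpy, scipy, OpenCV 4.12 (cv2) and the standard library are available. Lean on these libraries where they do the work, as an engineer would, in place of code of your own. Each camera call takes 0.05 s, during which the arm holds its last target. There are 200 camera calls.

## Working session

There is one attempt and no reset: what is moved stays moved. The work goes in short steps, Python scripts to look and compute and a tool call to move; the robot and the scene stay as the last step left them, time stands still between calls to the robot, and variables do not carry over. Pictures are saved under pics/ and viewed, at most 10 in all, crops included, and the job is handed in when it is done.

Besides the shell and the picture viewer there is one more tool, called after "Call:" by a JSON object that holds its "fn" and its "kwargs". jog_arm: Moves the arm, as the interface text tells. Its arguments: {"type":"object","properties":{"rows":{"type":"array"},"squeeze":{"type":"number"}},"required":["rows"]}

```bash
mkdir -p pics; ls
cat > h.py <<'E'
import numpy as np, cv2
from scipy.spatial.transform import Rotation as R
from station import arm
def shot(n):
    s=arm.observe(); c=arm.camera(n); c['s']=s
    if n=='wrist':
        T=np.eye(4); T[:3,:3]=R.from_quat(s['ee_rot']).as_matrix(); T[:3,3]=s['ee_pos']
        c['T']=T@np.array(c['hand_eye'])
    else:
        W=np.eye(4); W[:3,:3]=cv2.Rodrigues(np.array(c['rvec'],float))[0]; W[:3,3]=np.ravel(c['tvec'])
        c['T']=np.linalg.inv(W)
    return c
def ray(c,u,v):
    d=np.linalg.inv(np.array(c['intrinsics']))@[u,v,1]
    d=c['T'][:3,:3]@d; return c['T'][:3,3],d/np.linalg.norm(d)
def onz(c,u,v,z):
    o,d=ray(c,u,v); return o+d*(z-o[2])/d[2]
def proj(c,p):
    q=np.linalg.inv(c['T'])@np.append(p,1); q=np.array(c['intrinsics'])@q[:3]; return q[:2]/q[2]
def tri(*cr):
    A=0;b=0
    for c,u,v in cr:
        o,d=ray(c,u,v);P=np.eye(3)-np.outer(d,d);A=A+P;b=b+P@o
    return np.linalg.solve(A,b)
E
python3 - <<'E'
from h import *
import pickle
print(arm.observe()['ee_pos'],arm.observe()['ee_rot'],arm.tcp_to_grasp)
for n in['scene','top']:
    c=shot(n); pickle.dump({k:c[k] for k in('img','intrinsics','T')},open(n+'.pkl','wb'))
    cv2.imwrite(f'pics/{n}0.png',cv2.resize(c['img'],(800,600),interpolation=cv2.INTER_CUBIC)); print(n,c['T'].round(3).tolist(),c['intrinsics'])
E
```

```text
pics
[ 0.20594555 -0.61566539  0.23010506] [ 9.86999849e-01  1.60715531e-01 -2.29192105e-04 -1.32827237e-03] 0.0187
scene [[0.846, -0.431, 0.313, 0.313], [-0.532, -0.671, 0.516, -0.506], [-0.012, -0.603, -0.797, 0.82], [0.0, 0.0, 0.0, 1.0]] [[482.52123171   0.         254.14454534]
 [  0.         482.52123171 196.79092718]
 [  0.           0.           1.        ]]
top [[0.013, -0.99, 0.139, 0.487], [-1.0, -0.013, 0.006, -0.028], [-0.004, -0.139, -0.99, 1.015], [0.0, 0.0, 0.0, 1.0]] [[389.30078707   0.         249.55377088]
 [  0.         389.30078707 188.54072636]
 [  0.           0.           1.        ]]
```

View pics/top0.png

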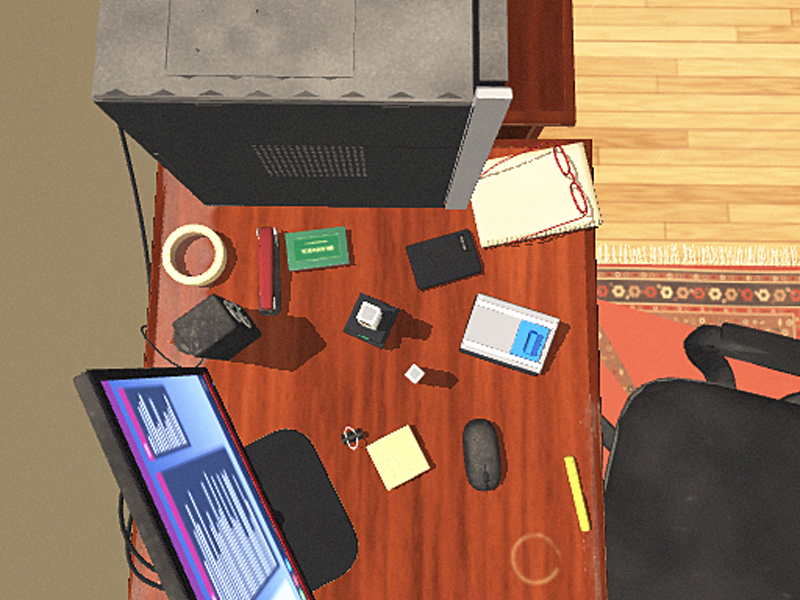

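View pics/scene0.png

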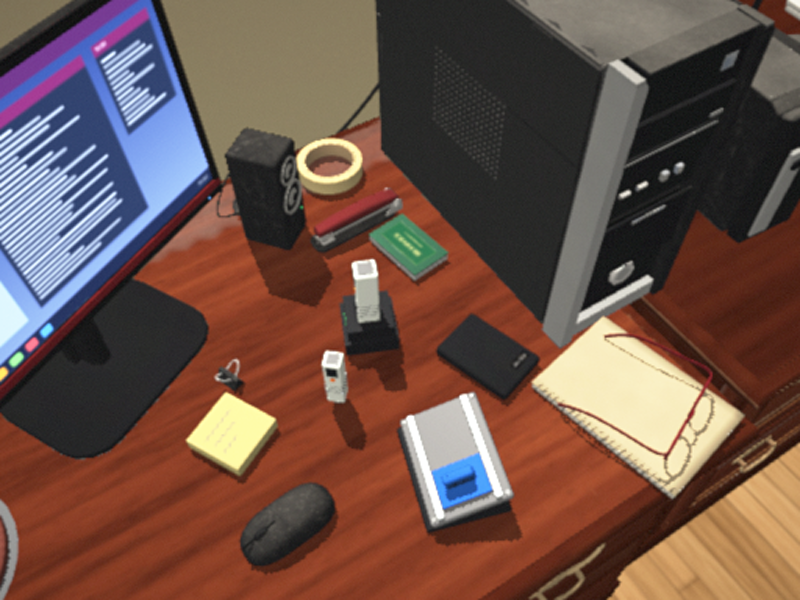

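Candidates for the reader (800x600 top view): the larger white bar in the black dock at (370,315), and the smaller free-standing white bar at (415,373). I choose the docked one. The plaque is at (510,335) with its blue cover on the right, so it slides left (+y). I'll check this with crops.

Run:
```python
import pickle,cv2,numpy as np
t=pickle.load(open('top.pkl','rb'));s=pickle.load(open('scene.pkl','rb'))
def cr(c,x,y,w=66,h=50,f=6): return cv2.resize(c['img'][y:y+h,x:x+w],(w*f,h*f),interpolation=cv2.INTER_CUBIC)
a=np.vstack([np.hstack([cr(t,291,185),cr(t,210,180)]),np.hstack([cv2.resize(s['img'][248:342,250:334],(396,300),interpolation=cv2.INTER_CUBIC),cv2.resize(s['img'][160:235,200:299],(396,300),interpolation=cv2.INTER_CUBIC)])])
cv2.imwrite('pics/crops.png',a)
```

```text
(no output)
```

View pics/crops.png

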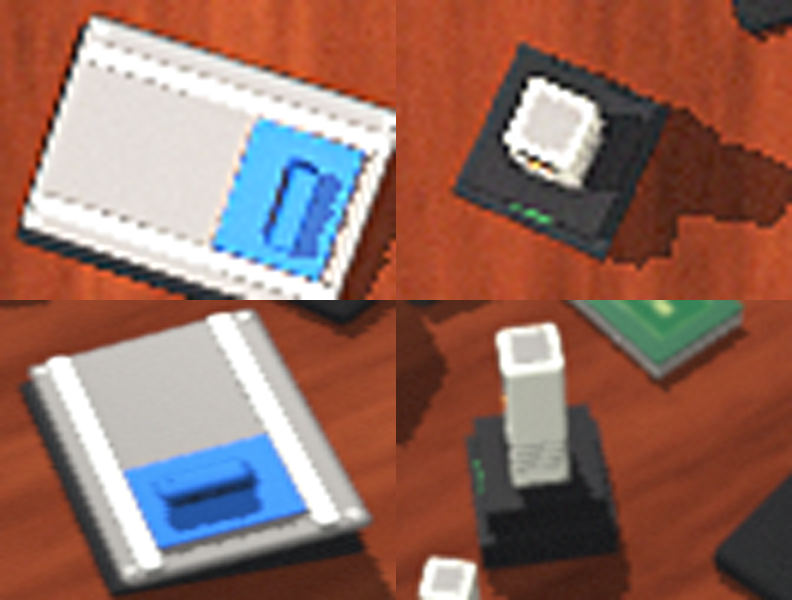

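Run:
```python
from h import *
import pickle
t=pickle.load(open('top.pkl','rb'));s=pickle.load(open('scene.pkl','rb'))
T=lambda u,v:(t,291+(u+.5)/6-.5,185+(v+.5)/6-.5)
D=lambda u,v:(t,210+(u-396+.5)/6-.5,180+(v+.5)/6-.5)
P=lambda u,v:(s,250+(u+.5)/4.714-.5,248+(v-300+.5)/3.191-.5)
Q=lambda u,v:(s,200+(u-396+.5)/4-.5,160+(v-300+.5)/4-.5)
print('reader top',tri(D(553,122),Q(532,347)),onz(*D(553,122),.129),onz(*Q(532,347),.129))
e=[onz(*D(*p),.129)[:2] for p in[(538,75),(600,102),(508,138)]]; print('reader edges',e)
d=[onz(*D(*p),.044)[:2] for p in[(520,45),(665,108),(605,260),(457,190)]]; print('dock cor',d, np.mean(d,0))
print('grip',tri(T(290,210),P(207,473)),onz(*T(290,210),.062),onz(*P(207,473),.062))
for n,a,b in[('TL',(92,18),(40,368)),('BL',(22,235),None),]: print(n,onz(*T(*a),.05 if n=='TL' else .022))
for a,b in[((45,195),(335,290)),((85,65),(370,150))]:
  v=onz(*T(*a),.036)-onz(*T(*b),.036); print('yaw',np.arctan2(-v[0],v[1]))
def pl(c,p,n=np.array([np.cos(-.31)*-np.sin(.3),np.sin(.31)*np.sin(.3),np.cos(.3)])):
  pass
# cover corners triangulated
for a,b in[((250,120),(270,435)),((213,245),(123,470)),((365,150),(308,512)),((322,282),(160,545))]: print('cov',tri(T(*a),P(*b)))
```

```text
reader top [0.58324266 0.00872924 0.13255095] [0.58407354 0.0087037  0.129     ] [0.58418309 0.01153487 0.129     ]
reader edges [array([0.6020837 , 0.01477683]), array([ 0.59198993, -0.00911092]), array([0.57771631, 0.02574841])]
dock cor [array([0.6257811 , 0.02666097]), array([ 0.59993311, -0.03456564]), array([ 0.53616417, -0.01042904]), array([0.56442806, 0.05166571])] [0.58157661 0.008333  ]
grip [ 0.54701999 -0.24124431  0.06453926] [ 0.54642613 -0.24146607  0.062     ] [ 0.5485909  -0.24063275  0.062     ]
TL [ 0.62609907 -0.16311293  0.05      ]
BL [ 0.53685608 -0.13677848  0.022     ]
yaw -0.3050269465789276
yaw -0.28061624976366606
cov [ 0.58519154 -0.22923472  0.04687857]
cov [ 0.53199666 -0.21422237  0.03744599]
cov [ 0.57104554 -0.27476449  0.05093791]
cov [ 0.51761982 -0.25838076  0.0422111 ]
```

```bash
cat >> h.py <<'E'
def frame(yaw,tilt=.3):   # tool orientation: x up slope, z = -normal
    return (R.from_euler('z',yaw)*R.from_euler('y',-tilt)*R.from_euler('x',np.pi))
def plan(Rg,p):
    s=arm.observe(); R0=R.from_quat(s['ee_rot']); rv=(R0.inv()*Rg).as_rotvec()
    t0=R0.as_matrix().T@(np.array(p)-s['ee_pos'])*1e3; t=Rg.as_matrix().T@(np.array(p)-s['ee_pos'])*1e3
    print('t %.2f pos %s turn %s | shift now %s | shift after turn %s F %s'%(s['time_s'],np.round(s['ee_pos'],4),rv.round(4),t0.round(1),t.round(1),np.round(s['force'],1)))
G=np.array([.547,-.241,.062])
E
python3 - <<'E'
from h import *
Rg=frame(-.295); n=-Rg.as_matrix()[:,2]; print(n)
plan(Rg,G+.085*n)
E
```

```text
[-0.28275437  0.0859195   0.95533649]
t 0.10 pos [ 0.206  -0.6158  0.2302] turn [-0.095   0.2912  0.6128] | shift now [ 421.8 -261.5   87.6] | shift after turn [ 157.9 -457.7  139.9] F [0.8 0.1 0.1]
```

Call:
{"fn": "jog_arm", "kwargs": {"rows": [{"ax":-0.0119,"ay":0.0364,"az":0.0766},{"ax":-0.0119,"ay":0.0364,"az":0.0766},{"ax":-0.0119,"ay":0.0364,"az":0.0766},{"ax":-0.0119,"ay":0.0364,"az":0.0766},{"ax":-0.0119,"ay":0.0364,"az":0.0766},{"ax":-0.0119,"ay":0.0364,"az":0.0766},{"ax":-0.0119,"ay":0.0364,"az":0.0766},{"ax":-0.0119,"ay":0.0364,"az":0.0766}]}}

```text
validation failed for argument at $.ro...
```

Call:
{"fn": "jog_arm", "kwargs": {"rows": [{"tx":7.9,"ty":-22.9,"tz":7},{"tx":7.9,"ty":-22.9,"tz":7},{"tx":7.9,"ty":-22.9,"tz":7},{"tx":7.9,"ty":-22.9,"tz":7},{"tx":7.9,"ty":-22.9,"tz":7},{"tx":7.9,"ty":-22.9,"tz":7},{"tx":7.9,"ty":-22.9,"tz":7},{"tx":7.9,"ty":-22.9,"tz":7},{"tx":7.9,"ty":-22.9,"tz":7},{"tx":7.9,"ty":-22.9,"tz":7},{"tx":7.9,"ty":-22.9,"tz":7},{"tx":7.9,"ty":-22.9,"tz":7},{"tx":7.9,"ty":-22.9,"tz":7},{"tx":7.9,"ty":-22.9,"tz":7},{"tx":7.9,"ty":-22.9,"tz":7},{"tx":7.9,"ty":-22.9,"tz":7},{"tx":7.9,"ty":-22.9,"tz":7},{"tx":7.9,"ty":-22.9,"tz":7},{"tx":7.9,"ty":-22.9,"tz":7},{"tx":7.9,"ty":-22.9,"tz":7}]}}

```text
validation failed for argument at $.ro...
```

Run:
```python
from h import *
import pickle
Rg=frame(-.295); n=-Rg.as_matrix()[:,2]
plan(Rg,G+.085*n)
c=shot('wrist'); pickle.dump({k:c[k] for k in('img','intrinsics','T')},open('w1.pkl','wb'))
print(c['hand_eye'],proj(c,G))
cv2.imwrite('pics/w1.png',cv2.resize(c['img'],(800,600),interpolation=cv2.INTER_CUBIC))
```

```text
t 0.10 pos [ 0.206  -0.6158  0.2302] turn [-0.095   0.2912  0.6128] | shift now [ 421.8 -261.5   87.6] | shift after turn [ 157.9 -457.7  139.9] F [0.8 0.1 0.1]
[[ 2.48269250e-04 -9.62673612e-01 -2.70664839e-01  6.93579494e-02]
 [ 9.99999360e-01 -5.98546249e-05  1.13014147e-03 -6.24012004e-04]
 [-1.10415791e-03 -2.70664946e-01  9.62672981e-01 -1.44189598e-01]
 [ 0.00000000e+00  0.00000000e+00  0.00000000e+00  1.00000000e+00]] [-150.08508145 -541.29159011]
```

View pics/w1.png

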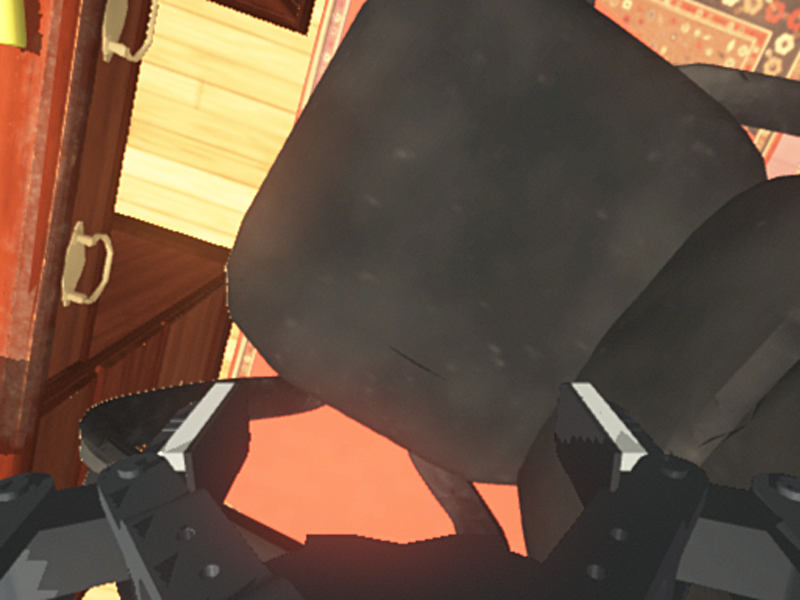

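Call:
{"fn": "jog_arm", "kwargs": {"rows": [{"tx":0,"ty":0,"tz":0,"ax":-0.012,"ay":0.036,"az":0.077,"hand":85}]}}

```text
time_s: 0.23
ee_pos: [0.2089, -0.6155, 0.2305]
ee_rot: [0.992, 0.124, 0.02, 0.002]
force: [0.7, 1.5, 0.1]
width: 0.992
finger_force: 0.0
```

Call:
{"fn": "jog_arm", "kwargs": {"rows": [{"tx":0,"ty":0,"tz":0,"ax":-0.012,"ay":0.036,"az":0.077,"hand":85},{"tx":0,"ty":0,"tz":0,"ax":-0.012,"ay":0.036,"az":0.077,"hand":85},{"tx":0,"ty":0,"tz":0,"ax":-0.012,"ay":0.036,"az":0.077,"hand":85},{"tx":0,"ty":0,"tz":0,"ax":-0.012,"ay":0.036,"az":0.077,"hand":85},{"tx":0,"ty":0,"tz":0,"ax":-0.012,"ay":0.036,"az":0.077,"hand":85},{"tx":0,"ty":0,"tz":0,"ax":-0.012,"ay":0.036,"az":0.077,"hand":85},{"tx":0,"ty":0,"tz":0,"ax":-0.012,"ay":0.036,"az":0.077,"hand":85},{"tx":0,"ty":0,"tz":0,"ax":0,"ay":0,"az":0,"hand":85}]}}

```text
time_s: 0.9
ee_pos: [0.2038, -0.6157, 0.2304]
ee_rot: [0.978, -0.149, 0.146, 0.023]
force: [-0.4, -0.2, 0.1]
width: 0.992
finger_force: 0.0
```

Run:
```python
from h import *
Rg=frame(-.295); n=-Rg.as_matrix()[:,2]
plan(Rg,G+.085*n); p=G+.085*n;p[2]=.2305; plan(Rg,p)
```

```text
t 0.90 pos [ 0.2038 -0.6157  0.2304] turn [ 0.0037  0.003  -0.0067] | shift now [ 157.2 -459.8  138.6] | shift after turn [ 159.8 -458.2  140.8] F [-0.4 -0.2  0.1]
t 0.90 pos [ 0.2038 -0.6157  0.2304] turn [ 0.0037  0.003  -0.0067] | shift now [ 182.7 -459.7   55.1] | shift after turn [ 185.6 -458.2   57.4] F [-0.4 -0.2  0.1]
```

Call:
{"fn": "jog_arm", "kwargs": {"rows": [{"tx":11.5,"ty":-28.7,"tz":3.5,"ax":0,"ay":0,"az":0,"hand":85},{"tx":11.5,"ty":-28.7,"tz":3.5,"ax":0,"ay":0,"az":0,"hand":85},{"tx":11.5,"ty":-28.7,"tz":3.5,"ax":0,"ay":0,"az":0,"hand":85},{"tx":11.5,"ty":-28.7,"tz":3.5,"ax":0,"ay":0,"az":0,"hand":85},{"tx":11.5,"ty":-28.7,"tz":3.5,"ax":0,"ay":0,"az":0,"hand":85},{"tx":11.5,"ty":-28.7,"tz":3.5,"ax":0,"ay":0,"az":0,"hand":85},{"tx":11.5,"ty":-28.7,"tz":3.5,"ax":0,"ay":0,"az":0,"hand":85},{"tx":11.5,"ty":-28.7,"tz":3.5,"ax":0,"ay":0,"az":0,"hand":85},{"tx":11.5,"ty":-28.7,"tz":3.5,"ax":0,"ay":0,"az":0,"hand":85},{"tx":11.5,"ty":-28.7,"tz":3.5,"ax":0,"ay":0,"az":0,"hand":85},{"tx":11.5,"ty":-28.7,"tz":3.5,"ax":0,"ay":0,"az":0,"hand":85},{"tx":11.5,"ty":-28.7,"tz":3.5,"ax":0,"ay":0,"az":0,"hand":85},{"tx":11.5,"ty":-28.7,"tz":3.5,"ax":0,"ay":0,"az":0,"hand":85},{"tx":11.5,"ty":-28.7,"tz":3.5,"ax":0,"ay":0,"az":0,"hand":85},{"tx":11.5,"ty":-28.7,"tz":3.5,"ax":0,"ay":0,"az":0,"hand":85},{"tx":11.5,"ty":-28.7,"tz":3.5,"ax":0,"ay":0,"az":0,"hand":85},{"tx":0,"ty":0,"tz":0,"ax":0,"ay":0,"az":0,"hand":85},{"tx":0,"ty":0,"tz":0,"ax":0,"ay":0,"az":0,"hand":85}]}}

```text
time_s: 2.4
ee_pos: [0.5269, -0.2309, 0.2302]
ee_rot: [0.979, -0.143, 0.147, 0.023]
force: [-0.4, -0.2, 0.7]
width: 0.993
finger_force: 0.0
```

Run:
```python
from h import *
import pickle
Rg=frame(-.295); n=-Rg.as_matrix()[:,2]
plan(Rg,G+.085*n)
c=shot('wrist'); pickle.dump({k:c[k] for k in('img','intrinsics','T')},open('w1.pkl','wb'))
print(proj(c,G))
cv2.imwrite('pics/w2.png',cv2.resize(c['img'],(800,600),interpolation=cv2.INTER_CUBIC))
```

```text
t 2.40 pos [ 0.5269 -0.2309  0.2302] turn [0.0017 0.0018 0.0057] | shift now [-28.4   3.6  82.3] | shift after turn [-28.6   3.9  82.3] F [-0.4 -0.2  0.7]
[261.43979827 202.24738335]
```

View pics/w2.png

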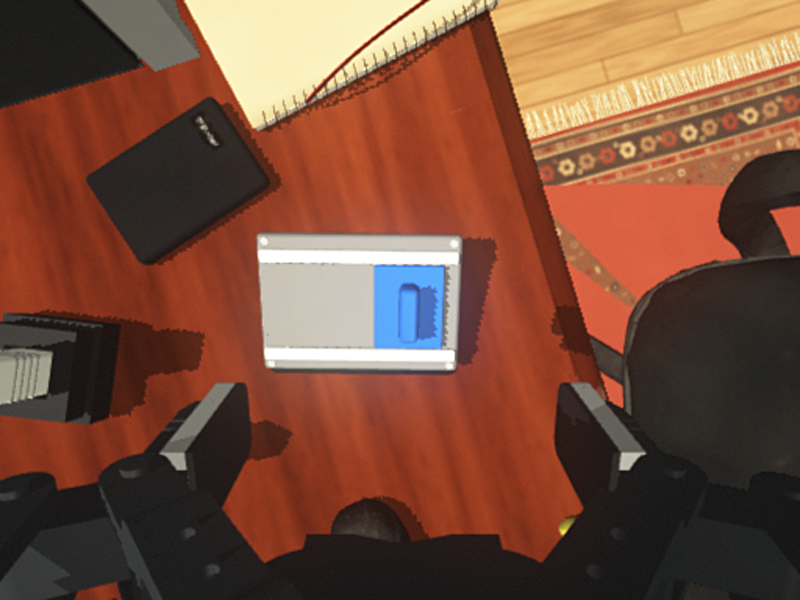

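Run:
```python
from h import *
import pickle
c=pickle.load(open('w1.pkl','rb'))
Rg=frame(-.295); M=Rg.as_matrix(); n=-M[:,2]; xp=M[:,0]; yp=-M[:,1]
O=G-.0265*n+.032*yp
O=O*0+[O[0],O[1],.036]
def on(u,v,h):
    o,d=ray(c,(u+.5)*.64-.5,(v+.5)*.64-.5); p=o+d*((O+h*n-o)@n)/(d@n); return np.round([(p-O)@xp*1e3,(p-O)@yp*1e3],1)
print(O)
for nm,u,v,h in[('TL',258,235,0),('TR',462,236,0),('BL',265,366,0),('BR',457,366,0),('cov TL',375,266,.006),('cov BL',375,349,.006),('cov R',443,300,.006),('grip top',408,312,.0265),('gripL',400,315,.0265),('gripR',417,315,.0265),('gt',408,286,.0265),('gb',408,341,.0265)]: print(nm,on(u,v,h))
hsv=cv2.cvtColor(c['img'],cv2.COLOR_BGR2HSV)
m=cv2.inRange(hsv,(0,0,215),(180,40,255)); k,l,st,ce=cv2.connectedComponentsWithStats(m)
for i in range(1,k):
    if st[i][4]>150: 
        ys,xs=np.where(l==i); p=np.polyfit(xs,ys,1) ; a,b=[on(x/.64,(p[0]*x+p[1])/.64,.006) for x in(xs.min(),xs.max())]; print('rail',st[i],p[0],a,b)
```

```text
[ 0.56379667 -0.2126592   0.036     ]
TL [47. 67.]
TR [ 47.1 -66.9]
BL [-45.6  68.6]
BR [-44.9 -66.9]
cov TL [28.  -9.9]
cov BL [-30.1  -9.4]
cov R [  5.1 -55.1]
grip top [  2.8 -31.5]
gripL [  0.8 -26.5]
gripR [  0.9 -37.2]
gt [ 19.7 -31.3]
gb [-16.6 -31.7]
rail [ 165  159  129   11 1056] 0.012483925770625934 [34.8 66.4] [ 33.9 -64. ]
rail [169 222 122  14 984] 0.013120871248851702 [-33.8  66.9] [-34.9 -63.2]
```

```bash
cat >> h.py <<'E'
RP=frame(-.302); _M=RP.as_matrix(); n=-_M[:,2]; xp=_M[:,0]; yp=-_M[:,1]
O=np.array([.5643,-.2124,.0362])
def P(x,y,h): return O+(x*xp+y*yp+h*n)/1e3
E
python3 - <<'E'
from h import *
plan(RP,P(0,-32,10))
E
```

```text
t 2.45 pos [ 0.5255 -0.2332  0.2302] turn [0.0018 0.0021 0.0082] | shift now [-2.740e+01  1.000e-01  1.845e+02] | shift after turn [-27.8   0.6 184.5] F [-1.  -1.2  0.5]
```

Call:
{"fn": "jog_arm", "kwargs": {"rows": [{"tx":-14,"ty":0,"tz":10,"ax":0.002,"ay":0.002,"az":0.008,"hand":45},{"tx":-14,"ty":0.5,"tz":15,"ax":0,"ay":0,"az":0,"hand":45},{"tx":0,"ty":0,"tz":20,"ax":0,"ay":0,"az":0,"hand":45},{"tx":0,"ty":0,"tz":20,"ax":0,"ay":0,"az":0,"hand":45},{"tx":0,"ty":0,"tz":20,"ax":0,"ay":0,"az":0,"hand":45},{"tx":0,"ty":0,"tz":20,"ax":0,"ay":0,"az":0,"hand":45},{"tx":0,"ty":0,"tz":20,"ax":0,"ay":0,"az":0,"hand":45},{"tx":0,"ty":0,"tz":15,"ax":0,"ay":0,"az":0,"hand":45},{"tx":0,"ty":0,"tz":0,"ax":0,"ay":0,"az":0,"hand":45},{"tx":0,"ty":0,"tz":0,"ax":0,"ay":0,"az":0,"hand":45},{"tx":0,"ty":0,"tz":0,"ax":0,"ay":0,"az":0,"hand":45}]}}

```text
time_s: 3.37
ee_pos: [0.5386, -0.2403, 0.0893]
ee_rot: [0.977, -0.151, 0.149, 0.023]
force: [0.2, 0.8, -0.5]
width: 0.528
finger_force: 0.0
```

Run:
```python
from h import *
plan(RP,P(0,-32,10))
print(arm.observe()['width'])
```

```text
t 3.37 pos [ 0.5386 -0.2403  0.0893] turn [ 0.0013 -0.0016 -0.0048] | shift now [-0.2 -2.3 45.5] | shift after turn [-0.1 -2.2 45.5] F [ 0.2  0.8 -0.5]
0.5283440184091855
```

Call:
{"fn": "jog_arm", "kwargs": {"rows": [{"tx":0,"ty":-2,"tz":15,"ax":0.001,"ay":-0.002,"az":-0.005,"hand":45},{"tx":0,"ty":0,"tz":15,"ax":0,"ay":0,"az":0,"hand":45},{"tx":0,"ty":0,"tz":10,"ax":0,"ay":0,"az":0,"hand":45},{"tx":0,"ty":0,"tz":5,"ax":0,"ay":0,"az":0,"hand":45},{"tx":0,"ty":0,"tz":0,"ax":0,"ay":0,"az":0,"hand":45},{"tx":0,"ty":0,"tz":0,"ax":0,"ay":0,"az":0,"hand":10},{"tx":0,"ty":0,"tz":0,"ax":0,"ay":0,"az":0,"hand":0},{"tx":0,"ty":0,"tz":0,"ax":0,"ay":0,"az":0,"hand":0},{"tx":0,"ty":0,"tz":0,"ax":0,"ay":0,"az":0,"hand":0},{"tx":0,"ty":0,"tz":0,"ax":0,"ay":0,"az":0,"hand":0},{"tx":0,"ty":0,"tz":0,"ax":0,"ay":0,"az":0,"hand":0}], "squeeze": 30}}

```text
time_s: 4.28
ee_pos: [0.5523, -0.2414, 0.0464]
ee_rot: [0.978, -0.148, 0.148, 0.022]
force: [-2.0, 0.6, 6.0]
width: 0.129
finger_force: 34.0
```

Run:
```python
from h import *
plan(RP,P(0,28,10))
print(arm.observe()['width']*85.4)
```

```text
t 4.28 pos [ 0.5523 -0.2414  0.0464] turn [-0.0004 -0.0001  0.0011] | shift now [ -0.2 -59.2   0.6] | shift after turn [ -0.3 -59.2   0.6] F [-2.   0.6  6. ]
11.044380962178167
```

Call:
{"fn": "jog_arm", "kwargs": {"rows": [{"tx":0,"ty":-4,"tz":-0.5,"ax":0,"ay":0,"az":0,"hand":0},{"tx":0,"ty":-7,"tz":0,"ax":0,"ay":0,"az":0,"hand":0},{"tx":0,"ty":-7,"tz":0,"ax":0,"ay":0,"az":0,"hand":0},{"tx":0,"ty":-7,"tz":0,"ax":0,"ay":0,"az":0,"hand":0},{"tx":0,"ty":-7,"tz":0,"ax":0,"ay":0,"az":0,"hand":0},{"tx":0,"ty":-7,"tz":0,"ax":0,"ay":0,"az":0,"hand":0},{"tx":0,"ty":-7,"tz":0,"ax":0,"ay":0,"az":0,"hand":0},{"tx":0,"ty":-6,"tz":0,"ax":0,"ay":0,"az":0,"hand":0},{"tx":0,"ty":-4,"tz":0,"ax":0,"ay":0,"az":0,"hand":0},{"tx":0,"ty":-2,"tz":0,"ax":0,"ay":0,"az":0,"hand":0},{"tx":0,"ty":0,"tz":0,"ax":0,"ay":0,"az":0,"hand":0},{"tx":0,"ty":0,"tz":0,"ax":0,"ay":0,"az":0,"hand":0}]}}

```text
time_s: 5.28
ee_pos: [0.5694, -0.1867, 0.0464]
ee_rot: [0.978, -0.149, 0.148, 0.023]
force: [-2.2, -4.6, 4.7]
width: 0.13
finger_force: 33.9
```

Run:
```python
from h import *
plan(RP,P(0,28,10))
```

```text
t 5.28 pos [ 0.5694 -0.1867  0.0464] turn [ 0.0013 -0.0004  0.0006] | shift now [-0.3 -1.9  0.6] | shift after turn [-0.3 -1.9  0.6] F [-2.2 -4.6  4.7]
```

Call:
{"fn": "jog_arm", "kwargs": {"rows": [{"tx":0,"ty":-1.5,"tz":0,"ax":0,"ay":0,"az":0,"hand":0},{"tx":0,"ty":-1.5,"tz":0,"ax":0,"ay":0,"az":0,"hand":0},{"tx":0,"ty":0,"tz":0,"ax":0,"ay":0,"az":0,"hand":0},{"tx":0,"ty":0,"tz":0,"ax":0,"ay":0,"az":0,"hand":0}]}}

```text
time_s: 5.62
ee_pos: [0.5694, -0.1866, 0.0464]
ee_rot: [0.977, -0.15, 0.148, 0.025]
force: [-3.2, -7.8, 4.4]
width: 0.13
finger_force: 33.8
```

Call:
{"fn": "jog_arm", "kwargs": {"rows": [{"tx":0,"ty":0,"tz":0,"ax":0,"ay":0,"az":0,"hand":45},{"tx":0,"ty":0,"tz":0,"ax":0,"ay":0,"az":0,"hand":45},{"tx":0,"ty":0,"tz":0,"ax":0,"ay":0,"az":0,"hand":45},{"tx":0,"ty":0,"tz":0,"ax":0,"ay":0,"az":0,"hand":45},{"tx":0,"ty":0,"tz":-10,"ax":0,"ay":0,"az":0,"hand":45},{"tx":0,"ty":0,"tz":-20,"ax":0,"ay":0,"az":0,"hand":45},{"tx":0,"ty":0,"tz":-30,"ax":0,"ay":0,"az":0,"hand":60},{"tx":0,"ty":0,"tz":-30,"ax":0,"ay":0,"az":0,"hand":60},{"tx":0,"ty":0,"tz":-30,"ax":0,"ay":0,"az":0,"hand":60},{"tx":0,"ty":0,"tz":-30,"ax":0,"ay":0,"az":0,"hand":60},{"tx":0,"ty":0,"tz":-20,"ax":0,"ay":0,"az":0,"hand":60},{"tx":0,"ty":0,"tz":0,"ax":0,"ay":0,"az":0,"hand":60},{"tx":0,"ty":0,"tz":0,"ax":0,"ay":0,"az":0,"hand":60},{"tx":0,"ty":0,"tz":0,"ax":0,"ay":0,"az":0,"hand":60}]}}

```text
time_s: 6.78
ee_pos: [0.5218, -0.1671, 0.208]
ee_rot: [0.978, -0.148, 0.147, 0.022]
force: [0.1, -0.1, -0.8]
width: 0.702
finger_force: 0.0
```

Run:
```python
from h import *
import pickle
c=shot('wrist'); pickle.dump({k:c[k] for k in('img','intrinsics','T')},open('w3.pkl','wb'))
cv2.imwrite('pics/w3.png',cv2.resize(c['img'],(800,600),interpolation=cv2.INTER_CUBIC))
plan(frame(-.39,0),[.583,.009,.21])
```

```text
t 6.83 pos [ 0.5217 -0.1673  0.2074] turn [-0.014  -0.2963  0.0895] | shift now [   7.  -186.5   -0.5] | shift after turn [ -10.3 -186.3   -2.6] F [-0.1  1.3  0.4]
```

View pics/w3.png

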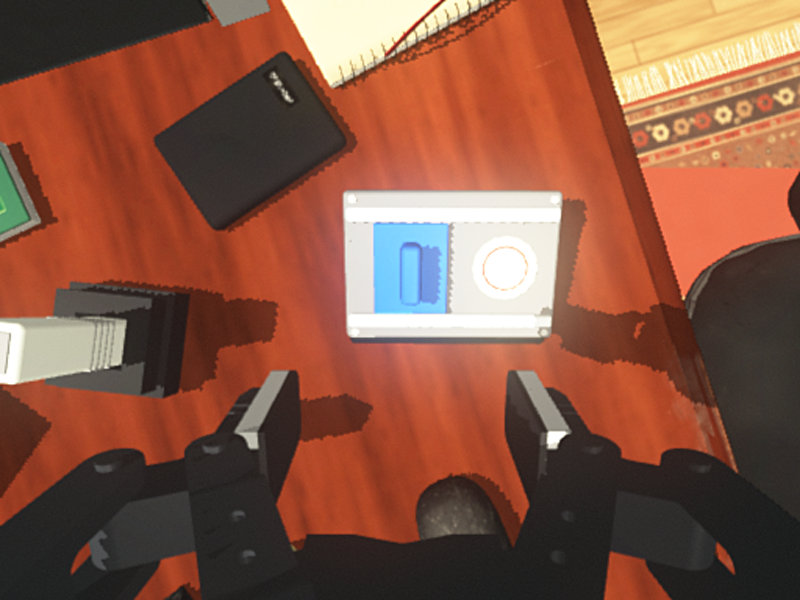

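Run:
```python
from h import *
import pickle
c=pickle.load(open('w3.pkl','rb'))
def on(u,v,h):
    o,d=ray(c,(u+.5)*.64-.5,(v+.5)*.64-.5); p=o+d*((O+h*n-o)@n)/(d@n); return np.round([(p-O)@xp*1e3,(p-O)@yp*1e3],1)
print('ring',on(505,268,.0015),'grip',on(411,273,.0265),'cov',on(374,270,.006),on(448,270,.006))
b,g,r=[c['img'][...,i].astype(int) for i in range(3)]
m=((r-b>25)&(r>150)).astype(np.uint8); m[:150]=0;m[195:]=0;m[:,:300]=0;m[:,347:]=0
ys,xs=np.where(m); (x,y),(w,h),_=cv2.fitEllipse(np.stack([xs,ys],1).astype(np.float32)) if len(xs)>5 else ((0,0),(0,0),0); print(len(xs),x,y,w,h,on((x+.5)/.64-.5,(y+.5)/.64-.5,.0015))
```

```text
ring [ -0.7 -33.9] grip [ 1.5 26.4] cov [-1.3 49.3] [-1.1  2.8]
101 322.87066650390625 171.31907653808594 26.830766677856445 28.460397720336914 [ -0.7 -33.7]
```

Call:
{"fn": "jog_arm", "kwargs": {"rows": [{"tx":0,"ty":-15,"tz":-15,"ax":-0.002,"ay":-0.05,"az":0.015,"hand":62},{"tx":0,"ty":-15,"tz":-15,"ax":-0.002,"ay":-0.05,"az":0.015,"hand":62},{"tx":0,"ty":-15,"tz":0,"ax":-0.002,"ay":-0.05,"az":0.015,"hand":62},{"tx":0,"ty":-15,"tz":0,"ax":-0.002,"ay":-0.05,"az":0.015,"hand":62},{"tx":0,"ty":-15,"tz":0,"ax":-0.002,"ay":-0.05,"az":0.015,"hand":62},{"tx":0,"ty":-15,"tz":0,"ax":-0.002,"ay":-0.05,"az":0.015,"hand":62},{"tx":0,"ty":0,"tz":0,"ax":0,"ay":0,"az":0,"hand":62},{"tx":0,"ty":0,"tz":0,"ax":0,"ay":0,"az":0,"hand":62},{"tx":0,"ty":0,"tz":0,"ax":0,"ay":0,"az":0,"hand":62}]}}

```text
time_s: 7.58
ee_pos: [0.5432, -0.0817, 0.2364]
ee_rot: [0.981, -0.195, -0.002, -0.0]
force: [0.7, -0.2, 0.6]
width: 0.726
finger_force: 0.0
```

Run:
```python
from h import *
import pickle
plan(frame(-.39,0),[.583,.009,.21])
c=shot('wrist'); pickle.dump({k:c[k] for k in('img','intrinsics','T')},open('w4.pkl','wb'))
cv2.imwrite('pics/w4.png',cv2.resize(c['img'],(800,600),interpolation=cv2.INTER_CUBIC))
```

```text
t 7.58 pos [ 0.5432 -0.0817  0.2364] turn [-0.0001  0.0034 -0.0018] | shift now [  2.3 -99.   26.4] | shift after turn [  2.4 -99.   26.4] F [ 0.7 -0.2  0.6]
```

View pics/w4.png

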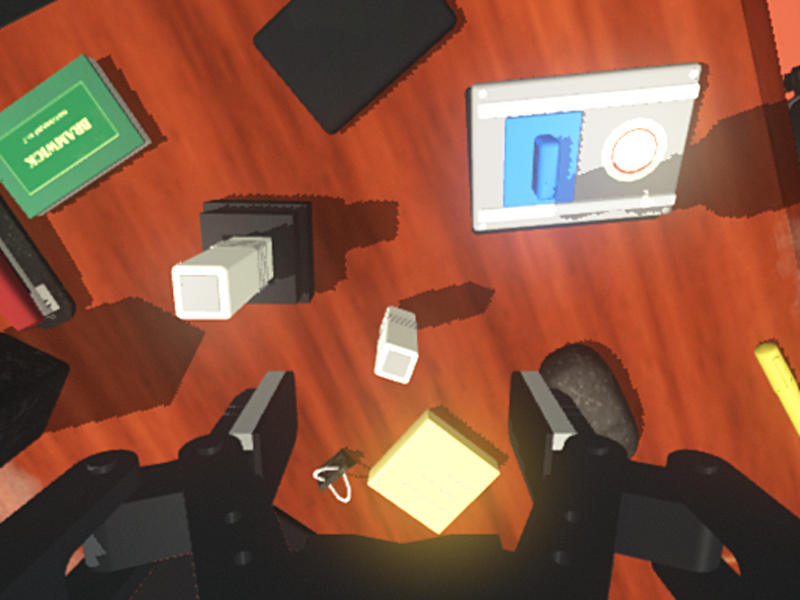

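Run:
```python
from h import *
import pickle
c=pickle.load(open('w4.pkl','rb'))
f=lambda u,v,z:onz(c,(u+.5)*.64-.5,(v+.5)*.64-.5,z)
print(f(202,292,.129)); a,b=f(174,266,.129),f(229,265,.129); print(a,b,np.arctan2(*(a-b)[:2])) 
a,b=f(203,203,.044),f(311,202,.044); print(np.arctan2(*(a-b)[:2]),np.linalg.norm(a-b))
p=f(202,292,.129); p[2]=.21; plan(frame(-.39,0),p)
```

```text
[0.58413251 0.01126917 0.129     ]
[0.60122897 0.01770592 0.129     ] [ 0.59126605 -0.00774501  0.129     ] 0.3731195294136894
0.3824622501829892 0.06936712272640556
t 7.63 pos [ 0.5431 -0.0819  0.2368] turn [-0.0005  0.0028 -0.0026] | shift now [   2.3 -101.8   26.9] | shift after turn [   2.5 -101.8   26.8] F [ 0.5 -0.4 -0.4]
```

Call:
{"fn": "jog_arm", "kwargs": {"rows": [{"tx":0,"ty":-10,"tz":0,"ax":0,"ay":0.003,"az":-0.01,"hand":62},{"tx":0,"ty":-20,"tz":0,"ax":0,"ay":0,"az":0,"hand":62},{"tx":0,"ty":-20,"tz":0,"ax":0,"ay":0,"az":0,"hand":62},{"tx":2,"ty":-20,"tz":0,"ax":0,"ay":0,"az":0,"hand":62},{"tx":0,"ty":-20,"tz":0,"ax":0,"ay":0,"az":0,"hand":62},{"tx":0,"ty":-11,"tz":10,"ax":0,"ay":0,"az":0,"hand":62},{"tx":0,"ty":0,"tz":20,"ax":0,"ay":0,"az":0,"hand":62},{"tx":0,"ty":0,"tz":20,"ax":0,"ay":0,"az":0,"hand":62},{"tx":0,"ty":0,"tz":20,"ax":0,"ay":0,"az":0,"hand":62},{"tx":0,"ty":0,"tz":10,"ax":0,"ay":0,"az":0,"hand":62},{"tx":0,"ty":0,"tz":0,"ax":0,"ay":0,"az":0,"hand":62},{"tx":0,"ty":0,"tz":0,"ax":0,"ay":0,"az":0,"hand":62},{"tx":0,"ty":0,"tz":0,"ax":0,"ay":0,"az":0,"hand":62}]}}

```text
time_s: 8.72
ee_pos: [0.5848, 0.0122, 0.1588]
ee_rot: [0.982, -0.189, 0.002, -0.001]
force: [-0.1, -0.1, -0.1]
width: 0.726
finger_force: 0.0
```

Run:
```python
from h import *
plan(frame(-.38,0),[.5838,.0108,.078])
```

```text
t 8.72 pos [0.5848 0.0122 0.1588] turn [-0.0027 -0.0036 -0.0012] | shift now [-0.7  1.8 80.8] | shift after turn [-0.4  1.6 80.8] F [-0.1 -0.1 -0.1]
```

Call:
{"fn": "jog_arm", "kwargs": {"rows": [{"tx":-0.5,"ty":1.5,"tz":15,"ax":-0.003,"ay":-0.004,"az":-0.001,"hand":62},{"tx":0,"ty":0,"tz":20,"ax":0,"ay":0,"az":0,"hand":62},{"tx":0,"ty":0,"tz":20,"ax":0,"ay":0,"az":0,"hand":62},{"tx":0,"ty":0,"tz":15,"ax":0,"ay":0,"az":0,"hand":62},{"tx":0,"ty":0,"tz":10,"ax":0,"ay":0,"az":0,"hand":62},{"tx":0,"ty":0,"tz":0,"ax":0,"ay":0,"az":0,"hand":62},{"tx":0,"ty":0,"tz":0,"ax":0,"ay":0,"az":0,"hand":62}]}}

```text
time_s: 9.3
ee_pos: [0.5835, 0.0112, 0.0785]
ee_rot: [0.982, -0.189, -0.001, 0.0]
force: [0.6, -0.3, 0.8]
width: 0.726
finger_force: 0.0
```

Call:
{"fn": "jog_arm", "kwargs": {"rows": [{"tx":0,"ty":0,"tz":0,"ax":0,"ay":0,"az":0,"hand":35},{"tx":0,"ty":0,"tz":0,"ax":0,"ay":0,"az":0,"hand":35},{"tx":0,"ty":0,"tz":0,"ax":0,"ay":0,"az":0,"hand":30},{"tx":0,"ty":0,"tz":0,"ax":0,"ay":0,"az":0,"hand":24},{"tx":0,"ty":0,"tz":0,"ax":0,"ay":0,"az":0,"hand":10},{"tx":0,"ty":0,"tz":0,"ax":0,"ay":0,"az":0,"hand":0},{"tx":0,"ty":0,"tz":0,"ax":0,"ay":0,"az":0,"hand":0},{"tx":0,"ty":0,"tz":0,"ax":0,"ay":0,"az":0,"hand":0}], "squeeze": 50}}

```text
time_s: 9.97
ee_pos: [0.5838, 0.0114, 0.079]
ee_rot: [0.982, -0.189, -0.0, -0.0]
force: [-0.1, -0.6, 5.9]
width: 0.322
finger_force: 49.2
```

Call:
{"fn": "jog_arm", "kwargs": {"rows": [{"tx":0,"ty":0,"tz":-5,"ax":0,"ay":0,"az":0,"hand":0},{"tx":0,"ty":0,"tz":-10,"ax":0,"ay":0,"az":0,"hand":0},{"tx":0,"ty":0,"tz":-15,"ax":0,"ay":0,"az":0,"hand":0},{"tx":0,"ty":0,"tz":-15,"ax":0,"ay":0,"az":0,"hand":0},{"tx":0,"ty":0,"tz":-15,"ax":0,"ay":0,"az":0,"hand":0},{"tx":0,"ty":0,"tz":-15,"ax":0,"ay":0,"az":0,"hand":0},{"tx":0,"ty":0,"tz":-15,"ax":0,"ay":0,"az":0,"hand":0},{"tx":0,"ty":0,"tz":-10,"ax":0,"ay":0,"az":0,"hand":0},{"tx":0,"ty":0,"tz":0,"ax":0,"ay":0,"az":0,"hand":0},{"tx":0,"ty":0,"tz":0,"ax":0,"ay":0,"az":0,"hand":0},{"tx":0,"ty":0,"tz":0,"ax":0,"ay":0,"az":0,"hand":0}]}}

```text
time_s: 10.88
ee_pos: [0.5822, 0.0114, 0.1769]
ee_rot: [0.982, -0.189, -0.002, 0.0]
force: [0.1, -0.1, -1.6]
width: 0.321
finger_force: 49.1
```

Run:
```python
from h import *
plan(RP,P(-.7,-33.8,120))
plan(RP,P(-.7,-33.8,150))
for k in('wrist','scene','top'):
  c=shot(k); cv2.imwrite(f'pics/l_{k}.png',cv2.resize(c['img'],(800,600),interpolation=cv2.INTER_CUBIC))
```

```text
t 10.88 pos [0.5822 0.0114 0.1769] turn [ 0.0133  0.3046 -0.0769] | shift now [ 33.1 251.   26.5] | shift after turn [  5.  252.8  29. ] F [ 0.1 -0.1 -1.6]
t 10.88 pos [0.5822 0.0114 0.1769] turn [ 0.0133  0.3046 -0.0769] | shift now [ 24.1 251.7  -2.1] | shift after turn [  5.  252.8  -1. ] F [ 0.1 -0.1 -1.6]
```

View pics/l_wrist.png

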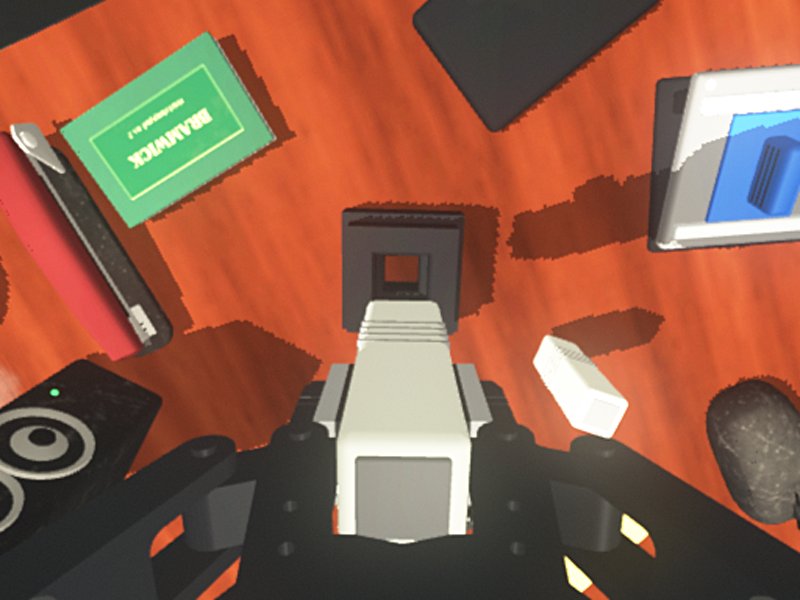

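Call:
{"fn": "jog_arm", "kwargs": {"rows": [{"tx":0,"ty":6,"tz":-3,"ax":0.0013,"ay":0.0305,"az":-0.0077,"hand":0},{"tx":0,"ty":12,"tz":0,"ax":0.0013,"ay":0.0305,"az":-0.0077,"hand":0},{"tx":0,"ty":15,"tz":0,"ax":0.0013,"ay":0.0305,"az":-0.0077,"hand":0},{"tx":0,"ty":18,"tz":0,"ax":0.0013,"ay":0.0305,"az":-0.0077,"hand":0},{"tx":0,"ty":18,"tz":0,"ax":0.0013,"ay":0.0305,"az":-0.0077,"hand":0},{"tx":0,"ty":18,"tz":0,"ax":0.0013,"ay":0.0305,"az":-0.0077,"hand":0},{"tx":0,"ty":18,"tz":0,"ax":0.0013,"ay":0.0305,"az":-0.0077,"hand":0},{"tx":0,"ty":18,"tz":0,"ax":0.0013,"ay":0.0305,"az":-0.0077,"hand":0},{"tx":0,"ty":18,"tz":0,"ax":0.0013,"ay":0.0305,"az":-0.0077,"hand":0},{"tx":0,"ty":18,"tz":0,"ax":0.0013,"ay":0.0305,"az":-0.0077,"hand":0},{"tx":2,"ty":18,"tz":0,"ax":0,"ay":0,"az":0,"hand":0},{"tx":2,"ty":18,"tz":0,"ax":0,"ay":0,"az":0,"hand":0},{"tx":1,"ty":18,"tz":0,"ax":0,"ay":0,"az":0,"hand":0},{"tx":0,"ty":18,"tz":0,"ax":0,"ay":0,"az":0,"hand":0},{"tx":0,"ty":12,"tz":0,"ax":0,"ay":0,"az":0,"hand":0},{"tx":0,"ty":6,"tz":0,"ax":0,"ay":0,"az":0,"hand":0},{"tx":0,"ty":0,"tz":0,"ax":0,"ay":0,"az":0,"hand":0},{"tx":0,"ty":0,"tz":0,"ax":0,"ay":0,"az":0,"hand":0},{"tx":0,"ty":0,"tz":0,"ax":0,"ay":0,"az":0,"hand":0}]}}

```text
time_s: 12.62
ee_pos: [0.5081, -0.2244, 0.1817]
ee_rot: [0.978, -0.148, 0.149, 0.022]
force: [0.9, -0.6, -1.8]
width: 0.324
finger_force: 49.1
```

Run:
```python
from h import *
plan(RP,P(-.7,-33.8,85))
```

```text
t 12.62 pos [ 0.5081 -0.2244  0.1817] turn [-0.0017 -0.0017  0.0016] | shift now [ 4.1  5.8 68.8] | shift after turn [ 4.2  5.6 68.8] F [ 0.9 -0.6 -1.8]
```

Call:
{"fn": "jog_arm", "kwargs": {"rows": [{"tx":4,"ty":5.5,"tz":5,"ax":-0.0017,"ay":-0.0017,"az":0.0016,"hand":0},{"tx":0,"ty":0,"tz":15,"ax":0,"ay":0,"az":0,"hand":0},{"tx":0,"ty":0,"tz":15,"ax":0,"ay":0,"az":0,"hand":0},{"tx":0,"ty":0,"tz":15,"ax":0,"ay":0,"az":0,"hand":0},{"tx":0,"ty":0,"tz":10,"ax":0,"ay":0,"az":0,"hand":0},{"tx":0,"ty":0,"tz":8,"ax":0,"ay":0,"az":0,"hand":0},{"tx":0,"ty":0,"tz":0,"ax":0,"ay":0,"az":0,"hand":0},{"tx":0,"ty":0,"tz":0,"ax":0,"ay":0,"az":0,"hand":0},{"tx":0,"ty":0,"tz":0,"ax":0,"ay":0,"az":0,"hand":0}]}}

```text
time_s: 13.37
ee_pos: [0.5293, -0.2385, 0.1188]
ee_rot: [0.977, -0.15, 0.149, 0.023]
force: [-0.0, -0.7, -0.7]
width: 0.322
finger_force: 49.1
```

Run:
```python
from h import *
plan(RP,P(-.7,-33.8,85))
s=shot('scene');w=shot('wrist')
for nm,c in(('s',s),('w',w)): print(nm,proj(c,P(-.7,-33.8,1.5)).round(1),proj(c,P(-.7,-33.8,14)).round(1))
q=proj(s,P(0,-20,30)).astype(int); print(q)
a=cv2.resize(s['img'][q[1]-50:q[1]+50,q[0]-40:q[0]+40],(480,600),interpolation=cv2.INTER_CUBIC)
b=cv2.resize(w['img'][90:290,150:256],(318,600),interpolation=cv2.INTER_CUBIC)
cv2.imwrite('pics/near.png',np.hstack([a,b]))
```

```text
t 13.37 pos [ 0.5293 -0.2385  0.1188] turn [ 0.0016 -0.0019 -0.0016] | shift now [-0.6 -1.5  1.5] | shift after turn [-0.6 -1.5  1.5] F [-0.  -0.7 -0.7]
s [296.2 308.3] [294.5 305.9]
w [256.1 200.1] [256.  205.4]
[290 295]
```

View pics/near.png

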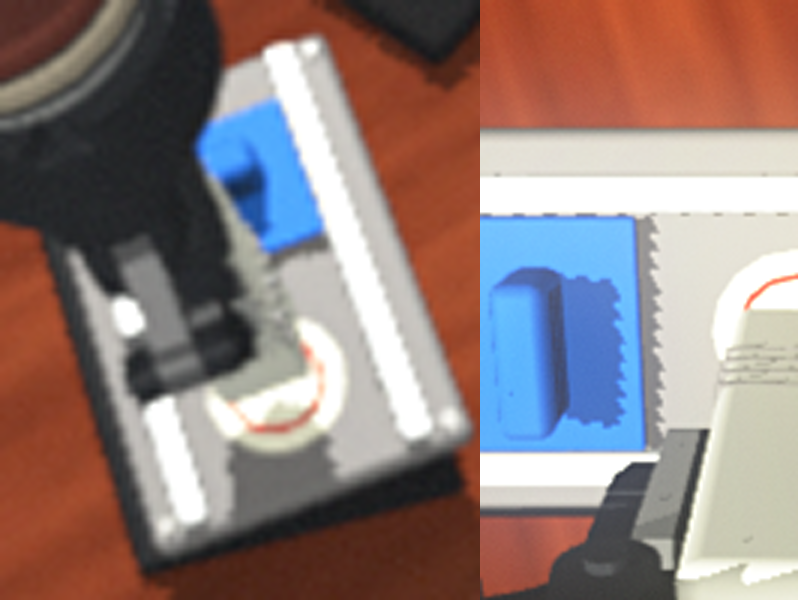

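Call:
{"fn": "jog_arm", "kwargs": {"rows": [{"tx":-0.5,"ty":-1.5,"tz":3,"ax":0.0016,"ay":-0.0019,"az":-0.0016,"hand":0},{"tx":0,"ty":0,"tz":3,"ax":0,"ay":0,"az":0,"hand":0},{"tx":0,"ty":0,"tz":2,"ax":0,"ay":0,"az":0,"hand":0},{"tx":0,"ty":0,"tz":0,"ax":0,"ay":0,"az":0,"hand":0},{"tx":0,"ty":0,"tz":0,"ax":0,"ay":0,"az":0,"hand":0},{"tx":0,"ty":0,"tz":0,"ax":0,"ay":0,"az":0,"hand":0}]}}

```text
time_s: 13.97
ee_pos: [0.5312, -0.2375, 0.1104]
ee_rot: [0.978, -0.149, 0.147, 0.022]
force: [-0.1, 0.6, -1.6]
width: 0.323
finger_force: 49.1
```

Run:
```python
from h import *
plan(RP,P(-.7,-33.8,67.5)); print(np.array(arm.observe()['force'])@n)
```

```text
t 13.97 pos [ 0.5312 -0.2375  0.1104] turn [-0.0001  0.0011 -0.0002] | shift now [ 0.4 -0.  10.5] | shift after turn [ 0.4 -0.  10.5] F [-0.1  0.6 -1.6]
-1.4171393171377578
```

Call:
{"fn": "jog_arm", "kwargs": {"rows": [{"tx":0,"ty":0,"tz":2,"ax":0,"ay":0,"az":0,"hand":0},{"tx":0,"ty":0,"tz":2,"ax":0,"ay":0,"az":0,"hand":0},{"tx":0,"ty":0,"tz":1,"ax":0,"ay":0,"az":0,"hand":0},{"tx":0,"ty":0,"tz":0,"ax":0,"ay":0,"az":0,"hand":0},{"tx":0,"ty":0,"tz":0,"ax":0,"ay":0,"az":0,"hand":0},{"tx":0,"ty":0,"tz":0,"ax":0,"ay":0,"az":0,"hand":0}]}}

```text
time_s: 14.47
ee_pos: [0.5326, -0.2379, 0.1056]
ee_rot: [0.978, -0.149, 0.147, 0.022]
force: [-0.5, -0.0, -1.7]
width: 0.321
finger_force: 49.1
```

Run:
```python
from h import *
plan(RP,P(-.7,-33.8,67.5)); print(np.array(arm.observe()['force'])@n)
```

```text
t 14.47 pos [ 0.5326 -0.2379  0.1056] turn [-0.0001  0.0011 -0.0001] | shift now [0.4 0.  5.5] | shift after turn [0.4 0.  5.5] F [-0.5 -0.  -1.7]
-1.496411192941444
```

Call:
{"fn": "jog_arm", "kwargs": {"rows": [{"tx":0.3,"ty":0,"tz":1,"ax":0,"ay":0,"az":0,"hand":0},{"tx":0,"ty":0,"tz":1,"ax":0,"ay":0,"az":0,"hand":0},{"tx":0,"ty":0,"tz":0,"ax":0,"ay":0,"az":0,"hand":0},{"tx":0,"ty":0,"tz":0,"ax":0,"ay":0,"az":0,"hand":0},{"tx":0,"ty":0,"tz":0,"ax":0,"ay":0,"az":0,"hand":0}]}}

```text
time_s: 14.88
ee_pos: [0.5334, -0.2382, 0.1039]
ee_rot: [0.978, -0.149, 0.147, 0.022]
force: [-0.7, 0.2, -0.2]
width: 0.319
finger_force: 49.1
```

Call:
{"fn": "jog_arm", "kwargs": {"rows": [{"tx":0,"ty":0,"tz":1,"ax":0,"ay":0,"az":0,"hand":0},{"tx":0,"ty":0,"tz":0.5,"ax":0,"ay":0,"az":0,"hand":0},{"tx":0,"ty":0,"tz":0,"ax":0,"ay":0,"az":0,"hand":0},{"tx":0,"ty":0,"tz":0,"ax":0,"ay":0,"az":0,"hand":0},{"tx":0,"ty":0,"tz":0,"ax":0,"ay":0,"az":0,"hand":0}]}}

```text
time_s: 15.3
ee_pos: [0.5339, -0.2383, 0.1024]
ee_rot: [0.978, -0.149, 0.147, 0.022]
force: [-2.0, 1.4, 0.1]
width: 0.322
finger_force: 49.1
```

Run:
```python
from h import *
plan(RP,P(-.7,-33.8,67.5)); print(np.array(arm.observe()['force'])@n)
```

```text
t 15.30 pos [ 0.5339 -0.2383  0.1024] turn [-0.0002  0.0011 -0.0001] | shift now [0.2 0.1 2.1] | shift after turn [0.2 0.1 2.1] F [-2.   1.4  0.1]
0.8173194310749754
```

Call:
{"fn": "jog_arm", "kwargs": {"rows": [{"tx":0.2,"ty":0,"tz":1,"ax":0,"ay":0,"az":0,"hand":0},{"tx":0,"ty":0,"tz":0.8,"ax":0,"ay":0,"az":0,"hand":0},{"tx":0,"ty":0,"tz":0,"ax":0,"ay":0,"az":0,"hand":0},{"tx":0,"ty":0,"tz":0,"ax":0,"ay":0,"az":0,"hand":0},{"tx":0,"ty":0,"tz":0,"ax":0,"ay":0,"az":0,"hand":0},{"tx":0,"ty":0,"tz":0,"ax":0,"ay":0,"az":0,"hand":0},{"tx":0,"ty":0,"tz":0,"ax":0,"ay":0,"az":0,"hand":0},{"tx":0,"ty":0,"tz":0,"ax":0,"ay":0,"az":0,"hand":0},{"tx":0,"ty":0,"tz":0,"ax":0,"ay":0,"az":0,"hand":0},{"tx":0,"ty":0,"tz":0,"ax":0,"ay":0,"az":0,"hand":0},{"tx":0,"ty":0,"tz":0,"ax":0,"ay":0,"az":0,"hand":0},{"tx":0,"ty":0,"tz":0,"ax":0,"ay":0,"az":0,"hand":0}]}}

```text
time_s: 16.3
ee_pos: [0.5345, -0.2384, 0.1006]
ee_rot: [0.978, -0.149, 0.147, 0.022]
force: [-2.4, 0.8, 1.5]
width: 0.323
finger_force: 49.3
```

Run:
```python
from h import *
plan(RP,P(-.7,-33.8,67.5)); 
f=[]
s=shot('scene');w=shot('wrist')
for i in range(5): f.append(np.array(arm.observe()['force'])@n); shot('top')
print(np.round(f,2),arm.observe()['finger_force'])
q=proj(s,P(0,-20,30)).astype(int)
a=cv2.resize(s['img'][q[1]-50:q[1]+50,q[0]-40:q[0]+40],(480,600),interpolation=cv2.INTER_CUBIC)
b=cv2.resize(w['img'][90:290,200:306],(318,600),interpolation=cv2.INTER_CUBIC)
cv2.imwrite('pics/fin.png',np.hstack([a,b]))
```

```text
t 16.30 pos [ 0.5345 -0.2384  0.1006] turn [-0.0002  0.0014 -0.    ] | shift now [0.1 0.1 0.2] | shift after turn [0.1 0.1 0.2] F [-2.4  0.8  1.5]
[1.86 1.78 1.26 1.52 2.01] 49.34614062309265
```

View pics/fin.png

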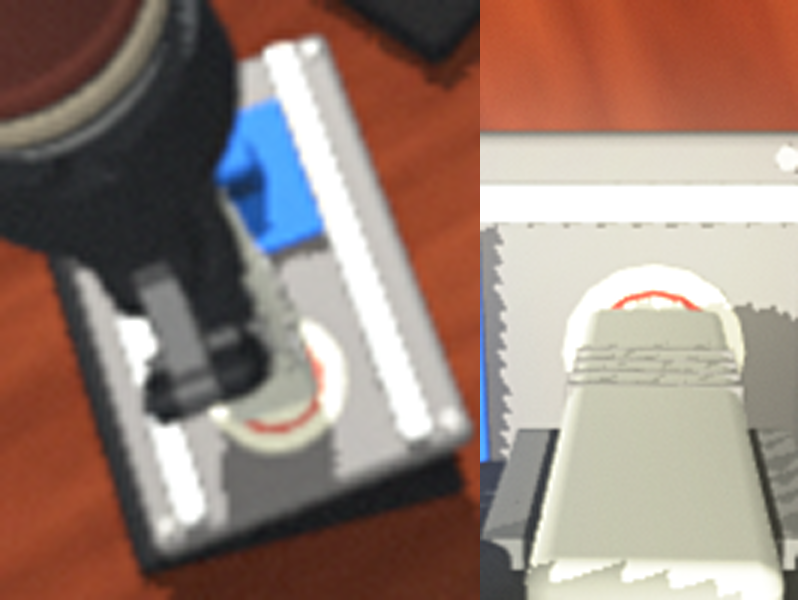

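```bash
python3 -c "
from station import arm
print(arm.job_done())"
```

```text
the job is handed in; nothing more can be done
None
```

I handed the job in with the cover about 58–60 mm open. The reader is held square on the white tile, centred in the red ring to within about 1 mm by the commanded pose. The nose presses with about 3 N, roughly half way in; the judge's verdict was not shown.

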